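# Close the shrink tunnel's hatch with the hook pole

## Robot

A 6-joint arm with a two-finger parallel gripper is mounted at the origin on the work surface. World frame = base frame: x ahead of the robot, y to its left, z up, the work surface at z = 0. Lengths are in mm, angles in rad, forces in N, time in s.
With the tool pointing down it reaches from about 300 to 875 mm from the base axis. Payload 6.4 kg.
Tool frame: the origin (TCP) lies midway between the tips of the shut fingers; the grasp point (between the pads) lies behind it (r.hold_point_z is the z of the grasp point in the tool frame, in mm); z points along the fingers, y is the line along which they close (so a half turn about z gives the same grasp; the last joint's range is limited). The gripper opens to 85 mm and grips with 20 to 120 N. Pads are 22 mm wide; open, the fingers measure 114 mm over their backs; the gripper's body (76 mm by 85 mm) begins 54 mm behind the grasp point. The pads swing forward as they close: fully open they stand 13 mm farther back than shut.
Start: joints at [0.961, 0.181, 1.607, -0, 1.354, -0.206], TCP at [225.917, 528.775, 231.288] pointing down, gripper open.
Joint ranges: [-2.99, 2.99], [-0.89, 2.07], [0.3, 2.58], [-1.14, 4.28], [0, 2.63], [-3.12, 3.12]. Speed limits (rad/s): [2.57, 2.57, 3.01, 3.14, 3.14, 3.14].

## Interface

Orientations are given as a unit quaternion [w, x, y, z].
In Python, from rig import r gives the robot as it stands.
- The arm moves only by the tool arm_command, never from a script. Its arguments are lists of equal length, an entry for each row: "translation": the shift along the world's x, y, z in units of 1000 mm (1.0 is 1000 mm), a list of three; "angular": the turn, a rotation vector about the world's x, y, z in units of 90 degrees (1.0 is 90 degrees), a list of three. A call has 1 to 8 rows; each row shifts and turns the commanded pose from where the row before left it; what a row does not reach is not made up. A row lasts 1/12 s, in which the tool goes at most 41.7 mm and 7.16 degrees, less where a joint would pass 70% of its speed; a pose out of reach is approached as far as the arm can. A call with a number of a shift or a turn outside -1 to 1 is refused whole. A call with a gripper value outside its range is refused whole. "grip" is the opening, from 0 (shut) to 1 (fully open), set as the call begins (left out, the last holds). The fingers move at their own pace and stop on an object; "newtons" is the grip in N (left out, the last holds). Time passes only in rows, so rows that do not move let the fingers close. It gives the time, the measured TCP pose, the force, the opening and the grip force at its end, in the units of the state.
- r.read_state(): the state, without advancing time (a new reading comes with each control period).
- r.camera(name): name is "scene" or "top"; returns a dict with "color" (480x640x3 uint8, blue, green, red), "K" (3x3 intrinsics, pixels), "cam_to_world" (4x4, takes a point from camera to world coordinates). Camera axes: x right, y down, z forward; pixel columns grow to the right and rows downward; lengths in mm; the calibration is good to about 2 mm. A picture is of the moment at which its call begins. There is no depth.
- r.job_done(): hands the job in; it is judged then, once.
The state is a dict: "clock": time; "joint_positions": joint angles; "qvel": joint speeds; "tau": joint torques, N m; "tcp_pos": TCP position; "tcp_rot": TCP orientation; "contact_force": force on the tool from outside, world axes, zero at the start; "ft_torque": the same for the moment, N m; "opening": finger opening in mm; "grip_force": force on a finger pad.
Only numpy, scipy, OpenCV 4.12 (cv2) and the standard library are available. Lean on these libraries where they do the work, as an engineer would, in place of code of your own. Each camera call takes 0.05 s, during which the arm holds its last target. There are 200 camera calls.

## Task

The shift is over and the shrink tunnel is to be closed. Take the hook pole off its rest, hook it into the eye on the raised hatch, pull the hatch down with it until it snaps past its catch and is fully home, then unhook the pole and lay it back in its rest. Leave the jars and the tape dispenser where they stand.

Things in the scene. Friction and masses are not known exactly. Their poses are not given: they have to be found in the camera images.
- pole_grip (a point): Short hook pole, 250 mm, 0.24 kg. Wooden handle 120 long, 20 wide (y), 28 high (z); steel shaft 10 thick runs on along +x. The point is on the handle's axis, 30 ahead of its middle: grip here, across y. The shaft ends 135 mm ahead; there the hook bends 40 deg down from the shaft for 24 mm, then 90 deg down and back for 26 mm (wire 7 thick). z: up when parked, hook opening down.
- hook_tip (a point): Free end of the pole's hook (same axes as pole_grip), at x +137, z -35 mm from pole_grip. With the shaft rising 40 deg forwards the last 20 mm of the hook point straight down, and a ring hung in the hook sits about 19 mm above this point, between tip and shaft.
- eye (a point): Centre of the pull eye: a level ring of 7 mm wire, 23 mm inside, 37 outside, fixed on the hatch's top rail, 26 mm out from the hatch plane, 195 mm above the bench when the hatch is shut. x points into the tunnel (level, square to the hatch), z up. The hook goes down through it from above, shaft on the outer (-x) side.
- hatch (a joint): Guillotine hatch, 228 wide, 152 high: metres above its closed place (0 = fully home, up to 0.15). On a spring balance: stays where left, moves with 1 to 2 N. From about 16 to 7 mm a roller catch resists, in all up to about 5 N, then gives and snaps it to 0 and holds it there. An off-axis pull can turn the pole in the fingers: grip hard, watch hatch and hook, and keep pulling until it is home.
- tunnel_foot (a point): Shrink tunnel, a grey casing 400 wide, 240 deep, 420 high (470 with the box on top). The point is on the bench under the hatch's middle; x points into the tunnel, z up. The belt, 206 wide and 45 high, sticks out 160 mm on the -x side. Casing spans x 6 to 246, y -200 to 200 mm.
- lamp_under (a point): Middle of the underside (z 439 mm) of the lamp bar in front of the hatch over the belt: 50 in x, 280 in y, 39 high, on two brackets at y +-100 from the tunnel's roof. Axes as tunnel_foot. A gripper held upright does not fit under it with the hook at the eye: lean it back so the shaft rises about 40 deg.
- rest_grip (a point): Where pole_grip lies when the pole is parked, 55 mm above the bench. Fixed steel rest: a base plate 190 x 50 x 5 mm and two U's open upwards with flared lips, 23 mm high: one 25 wide under the handle, 75 mm behind this point (-x), one 15 wide under the shaft, 65 mm ahead. x along the parked pole towards its hook, z up.
- jar_a_mid (a point): Bystander: filled jar, 66 mm wide, 105 high, standing on the belt beside the middle, point half-way up.
- jar_b_mid (a point): Bystander: filled jar, 66 mm wide, 105 high, standing on the bench, point half-way up.
- tape_mid (a point): Bystander: tape dispenser, 130 x 55 mm, 88 high, on the bench; the point is 30 mm above its middle.
Not all that is in view belongs to the job. What is shaped like the part that bears rest_grip but blue or purple is not meant.

How it is judged (in metres and radians):
On the way, in this order (a step that is already met when the one before it is completed fails the run):
1. the pole is lifted out of its rest (z of pole_grip in the frame of rest_grip above 0.03 m), for 0.1 s.
2. the hook's tip is through the eye of the raised hatch (horizontal distance between hook_tip and eye below 0.018 m and z of hook_tip in the frame of eye below -0.006 m and value of joint hatch above 0.03 m), for 0.1 s.
3. the hatch is fully home while the hook is still in the eye (horizontal distance between hook_tip and eye below 0.018 m and z of hook_tip in the frame of eye below -0.004 m and value of joint hatch below 0.003 m), for 0.1 s.
At the end, for the whole second after the job is handed in: the hatch is fully home (within 3 mm) and the pole lies still in both U's of its rest, along it (0.08 rad) and within 15 mm of where it was parked (value of joint hatch below 0.003 m and distance between pole_grip and rest_grip below 0.015 m and angle between the x axis of pole_grip and the x axis of rest_grip, either way round below 0.08 rad and linear speed of pole below 0.02 m/s); the robot touches nothing.
It fails at once if a jar or the tape dispenser is moved more than 15 mm (distance of any of jar_a_mid, jar_b_mid, tape_mid from where it was at the start of the episode above 0.015 m).
It also fails if it takes over 64 s, if anything falls off the work surface, if the arm or the gripper's body presses on something with over 40 N, if the wrist force passes 120 N, or if a joint passes its speed limit or range.

## Working session

There is one attempt and no reset: what is moved stays moved. The work goes in short steps, Python scripts to look and compute and a tool call to move; the robot and the scene stay as the last step left them, time stands still between calls to the robot, and variables do not carry over. Pictures are saved under pics/ and viewed, at most 10 in all, crops included, and the job is handed in when it is done.

Besides the shell and the picture viewer there is one more tool, called after ">>>" in YAML: its name, and indented under it one key for each argument. arm_command: Moves the arm, as the interface text tells. Its arguments: {"type":"object","properties":{"translation":{"type":"array"},"angular":{"type":"array"},"grip":{"type":"number"},"newtons":{"type":"number"}},"required":["translation","angular"]}

```bash
mkdir -p pics; cat > h.py <<'E'
import numpy as np, cv2
from scipy.spatial.transform import Rotation as R
from rig import r
def grab(n,f):
    c=r.camera(n); cv2.imwrite(f'pics/{f}.png',c['color']); np.savez(f'pics/{f}.npz',K=c['K'],T=c['cam_to_world']); return c
def ray(f,u,v):
    d=np.load(f'pics/{f}.npz'); T=d['T']
    return T[:3,3], T[:3,:3]@np.linalg.inv(d['K'])@[u,v,1]
def onz(f,u,v,z):
    o,d=ray(f,u,v); return o+d*(z-o[2])/d[2]
def tri(obs):
    A=np.zeros((3,3));b=np.zeros(3);L=[]
    for f,u,v in obs:
        o,d=ray(f,u,v); d=d/np.linalg.norm(d); P=np.eye(3)-np.outer(d,d);A+=P;b+=P@o;L.append((P,o))
    x=np.linalg.solve(A,b); return x,[round(float(np.linalg.norm(P@(x-o))),1) for P,o in L]
def proj(f,p):
    d=np.load(f'pics/{f}.npz'); q=np.linalg.inv(d['T'])@[*p,1]; q=d['K']@q[:3]; return q[:2]/q[2]
E
python3 - <<'E'
from h import *
for n in('scene','top'):
    c=grab(n,n+'0'); print(c['K'],c['cam_to_world'].round(2))
print(r.hold_point_z, r.read_state())
E
```

```text
[[507.11579538   0.         327.1031687 ]
 [  0.         507.11579538 243.30508296]
 [  0.           0.           1.        ]] [[-5.90000e-01  5.00000e-01 -6.40000e-01  1.27167e+03]
 [ 8.10000e-01  3.60000e-01 -4.70000e-01  7.41020e+02]
 [-0.00000e+00 -7.90000e-01 -6.10000e-01  1.02764e+03]
 [ 0.00000e+00  0.00000e+00  0.00000e+00  1.00000e+00]]
[[588.40915745   0.         325.44286927]
 [  0.         588.40915745 245.50051131]
 [  0.           0.           1.        ]] [[ 2.00000e-02 -9.90000e-01  1.40000e-01  2.63870e+02]
 [-1.00000e+00 -2.00000e-02 -2.00000e-02  1.42520e+02]
 [ 2.00000e-02 -1.40000e-01 -9.90000e-01  1.71561e+03]
 [ 0.00000e+00  0.00000e+00  0.00000e+00  1.00000e+00]]
-18.700000000000003 {'clock': 0.1, 'joint_positions': array([ 9.60700710e-01,  1.81487693e-01,  1.60788236e+00, -1.77774456e-05,
        1.35381912e+00, -2.06326166e-01]), 'qvel': array([ 0.00044499, -0.00183202, -0.00423357, -0.00035264, -0.00214431,
        0.00174387]), 'tau': array([ 5.51018784e-04, -4.45875657e+01, -3.52238095e+01, -2.38974144e-04,
        4.17482472e-03, -1.73093906e-05]), 'tcp_pos': array([225.62514158, 528.34890887, 230.47486855]), 'tcp_rot': array([-3.08917925e-04,  2.00514188e-01,  9.79690473e-01, -7.36114224e-04]), 'contact_force': array([0.80397743, 0.26025732, 0.272123  ]), 'ft_torque': array([-0.02535735, -0.04404646, -0.01383516]), 'grip_force': 0.0, 'opening': 85.3143415448803}
```

View pics/scene0.png

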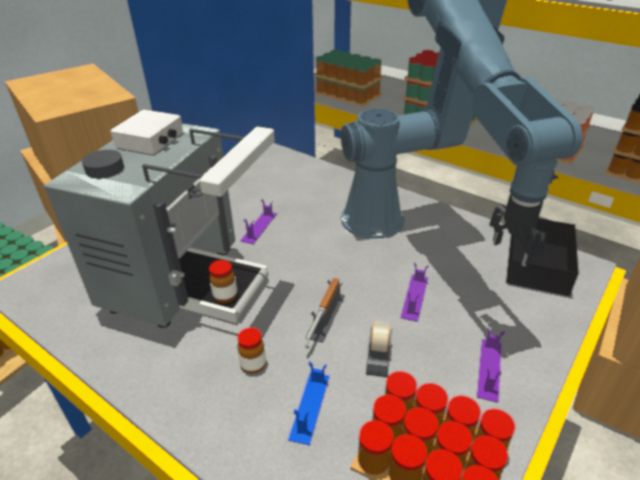

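View pics/top0.png

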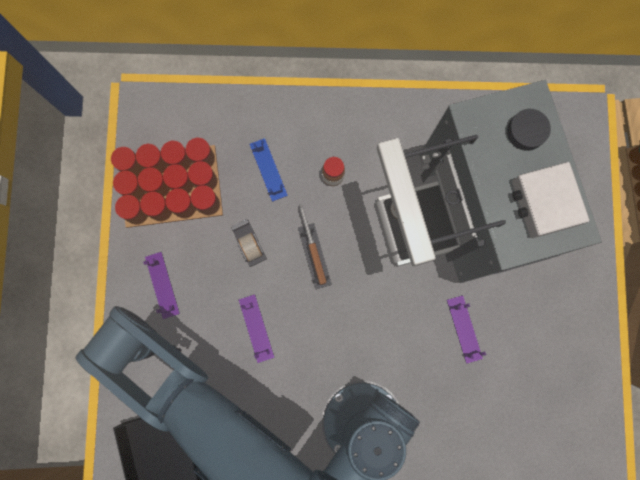

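The scene view shows the tunnel on the left, with the eye near (180,235) and the pole in its rest near (325,310). In the top view the pole runs from its handle end at (325,286) to its hook at (302,207). The lamp bar runs from (390,140) to (425,262). I'll make enlarged crops next.

```bash
python3 - <<'E'
import cv2,numpy as np
s=cv2.imread('pics/scene0.png');t=cv2.imread('pics/top0.png')
f=lambda i,x,y,w,h,k:cv2.resize(i[y:y+h,x:x+w],(w*k,h*k),interpolation=cv2.INTER_CUBIC)
a=f(s,130,120,160,200,3) # 480x600
b=f(t,280,190,80,110,4) #320x440
c=np.zeros((600,800,3),np.uint8); c[:600,:480]=a; c[:440,480:800]=b
cv2.imwrite('pics/c1.png',c)
cv2.imwrite('pics/c2.png',np.hstack([f(t,370,70,240,220,2),f(s,290,265,80,110,4)[:440]]))
E
```

```text
(no output)
```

View pics/c1.png

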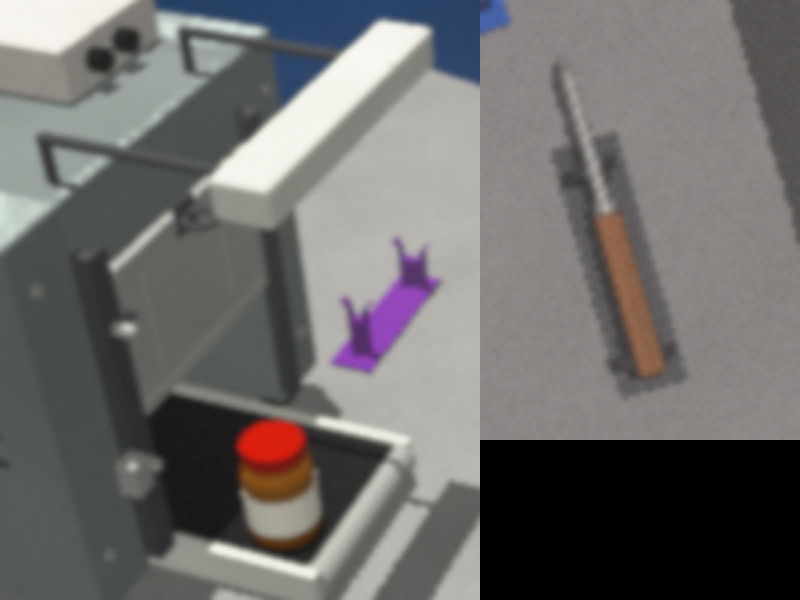

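View pics/c2.png

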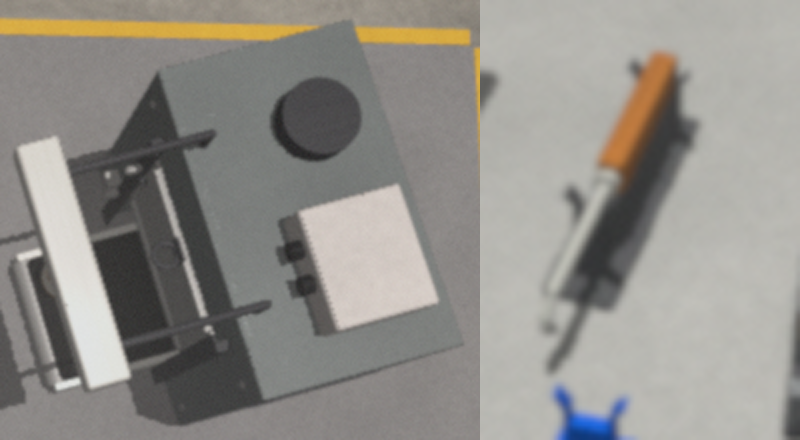

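```bash
cat > m.py <<'E'
from h import *
P=[onz('top0',u,v,420)[:2] for u,v in((450,106),(546,80),(601.5,242.5),(501.5,270.5))]
P=np.array(P);print(P.round(1),[np.linalg.norm(P[i]-P[(i+1)%4]).round(1) for i in range(4)])
# rigid fit: model corners in foot frame: front-left? y=+200/-200
M=np.array([[6,200],[246,200],[246,-200],[6,-200]],float)
for s in (1,-1):
    Ms=M*[1,s]; mc=Ms.mean(0);pc=P.mean(0)
    U,S,V=np.linalg.svd((Ms-mc).T@(P-pc)); Rm=(U@V).T; 
    if np.linalg.det(Rm)>0:
        print('yaw',np.arctan2(Rm[1,0],Rm[0,0]),'foot',pc-Rm@mc, (Rm@Ms.T).T+pc-Rm@mc-P)
        foot=pc-Rm@mc; Rf=Rm
e,res=tri([('top0',454,196.5),('scene0',195,191.7)]);print('eye',e,res,'local',Rf.T@(e[:2]-foot))
h0=onz('top0',323,283.75,66);h1=onz('top0',312,243.25,69);h2=onz('top0',300,206,55)
print('handle',h0,h1,np.linalg.norm((h1-h0)[:2]),'yaw',np.arctan2(*(h1-h0)[1::-1]),h2)
# base plate corners c1 -> z5
for u,v in((552,152),(612,134),(686,378),(628,396)): print(onz('top0',(u-480)/4+280,v/4+190,5).round(1))
d=(h1-h0)[:2]/np.linalg.norm((h1-h0)[:2]); g=h1[:2]-30*d; print('grip',g,'rearbased',h0[:2]+90*d, 'scene proj',proj('scene0',[*g,69]))
print('lamp',Rf@[-100,0]+foot)
print('jarA',onz('scene0',221,267,150),'jarB',onz('top0',333,168,105),'tape',onz('top0',250,243,60))
E
python3 m.py
```

```text
[[ 777.8 -163.1]
 [ 846.6 -389. ]
 [ 465.3 -500.6]
 [ 398.  -272.9]] [np.float64(236.2), np.float64(397.3), np.float64(237.4), np.float64(395.3)]
yaw -1.2855321124017687 foot [ 586.47272791 -210.51064728] [[ 2.28417507  3.11889496]
 [ 1.03001763 -1.24586231]
 [-1.51098699 -2.23521976]
 [-1.8032057   0.36218711]]
eye [ 581.55303134 -187.25269778  340.08306854] [1.6, 1.6] local [-23.70249046   1.82416426]
handle [388.33923482 118.4334753   66.        ] [502.12269141 151.46597821  69.        ] 118.48131178772367 yaw 0.28254357369870947 [611.70075777 188.10288454  55.        ]
[556.  193.9   5. ]
[570.3 150.    5. ]
[391.2  92.8   5. ]
[377.4 134.7   5. ]
grip [473.31220943 143.10200019] rearbased [474.77068075 143.52540935] scene proj [324.30827811 297.56501626]
lamp [ 558.33162812 -114.55191395]
jarA [608.60843535 -98.99869833 150.        ] jarB [712.24097643  96.22293173 105.        ] tape [500.8278728  327.31112449  60.        ]
```

The casing measures 237 x 396 mm against 240 x 400 given. The eye comes out at about (581,-187,340), which puts the hatch about 145 mm up. The handle measures 118 mm against 120, with the grip at about (474,143). These fit the given sizes, so I'll go above the pole.

>>> arm_command:
  translation:
    - [0.0207,-0.0321,0]
    - [0.0207,-0.0321,0]
    - [0.0207,-0.0321,0]
    - [0.0207,-0.0321,0]
    - [0.0207,-0.0321,0]
    - [0.0207,-0.0321,0]
    - [0.0207,-0.0321,0]
    - [0.0207,-0.0321,0]
  angular:
    - [0,0,0.037]
    - [0,0,0.037]
    - [0,0,0.037]
    - [0,0,0.037]
    - [0,0,0.037]
    - [0,0,0.037]
    - [0,0,0.037]
    - [0,0,0.037]
  grip: 0.7

```text
clock: 0.77
tcp_pos: [391.9, 270.3, 231.1]
tcp_rot: [-0.0, -0.032, 0.999, -0.0]
contact_force: [1.0, -0.6, -0.0]
opening: 59.5
grip_force: 0.0
```

>>> arm_command:
  translation:
    - [0.0207,-0.0321,0]
    - [0.0207,-0.0321,0]
    - [0.0207,-0.0321,0]
    - [0.0207,-0.0321,0]
    - [0,0,-0.02]
    - [0,0,-0.02]
    - [0,0,-0.02]
    - [0,0,0]
  angular:
    - [0,0,0.037]
    - [0,0,0.037]
    - [0,0,0.037]
    - [0,0,0.037]
    - [0,0,0]
    - [0,0,0]
    - [0,0,0]
    - [0,0,0]

```text
clock: 1.43
tcp_pos: [471.3, 142.9, 167.0]
tcp_rot: [-0.004, -0.146, 0.989, 0.0]
contact_force: [-1.4, 0.1, -0.4]
opening: 59.9
grip_force: 0.0
```

```bash
python3 - <<'E'
from h import *
s=r.read_state();q=s['tcp_rot'];Rm=R.from_quat(np.r_[q[1:],q[0]]).as_matrix();print(s['clock'],s['tcp_pos'],Rm.round(3),s['joint_positions'].round(3),np.degrees(np.arctan2(Rm[1,1],Rm[0,1])))
# handle by colour in the first pictures
for f,z in(('top0',66),):
    im=cv2.imread(f'pics/{f}.png');hsv=cv2.cvtColor(im,cv2.COLOR_BGR2HSV)
    m=cv2.inRange(hsv,(4,90,60),(18,255,255)); n=np.zeros_like(m); n[190:300,290:345]=m[190:300,290:345]
    v,u=np.nonzero(n); P=np.array([onz(f,a,b,z)[:2] for a,b in zip(u,v)])
    c=P.mean(0);w,V=np.linalg.eigh(np.cov(P.T));d=V[:,1]*np.sign(V[0,1]);t=(P-c)@d
    print(f,len(u),c,'yaw',np.arctan2(d[1],d[0]),t.min(),t.max(),'grip',c+30*d)
E
```

```text
1.4333 [471.33367066 142.90885988 167.0045829 ] [[-0.957 -0.288 -0.008]
 [-0.288  0.957 -0.   ]
 [ 0.008  0.002 -1.   ]] [ 0.053  0.071  1.867 -0.     1.211 -1.811] 106.76414734771997
top0 270 [445.6014849  136.12293062] yaw 0.29724302655343826 -57.90833497531232 58.44879078073249 grip [474.28591286 144.90948811]
```

>>> arm_command:
  translation:
    - [0.0027,0.001,-0.025]
    - [0,0,-0.025]
    - [0,0,-0.025]
    - [0,0,-0.025]
    - [0,0,-0.018]
    - [0,0,-0.012]
    - [0,0,0]
    - [0,0,0]
  angular:
    - [0,0,0]
    - [0,0,0]
    - [0,0,0]
    - [0,0,0]
    - [0,0,0]
    - [0,0,0]
    - [0,0,0]
    - [0,0,0]

```text
clock: 2.1
tcp_pos: [476.9, 144.8, 41.6]
tcp_rot: [-0.0, -0.147, 0.989, 0.0]
contact_force: [-0.5, 0.6, 0.7]
opening: 59.8
grip_force: 0.0
```

```bash
python3 - <<'E'
from h import *
grab('scene','s1'); s=r.read_state(); print(s['tcp_pos'])
i=cv2.imread('pics/s1.png')[230:380,250:400]
cv2.imwrite('pics/s1c.png',cv2.resize(i,None,fx=4,fy=4,interpolation=cv2.INTER_CUBIC))
d=np.array([np.cos(.297),np.sin(.297)]);g=np.array([474,144])
for t in(-90,0,30,105): print(t,(proj('s1',[*(g+t*d),69 if t<40 else 60])-[250,230])*4)
E
```

```text
[477.71353325 144.78385581  42.29884812]
-90 [339.79451032 187.86894633]
0 [297.69607649 271.37500789]
30 [282.73435082 301.05294767]
105 [243.39707884 389.43492791]
```

View pics/s1c.png

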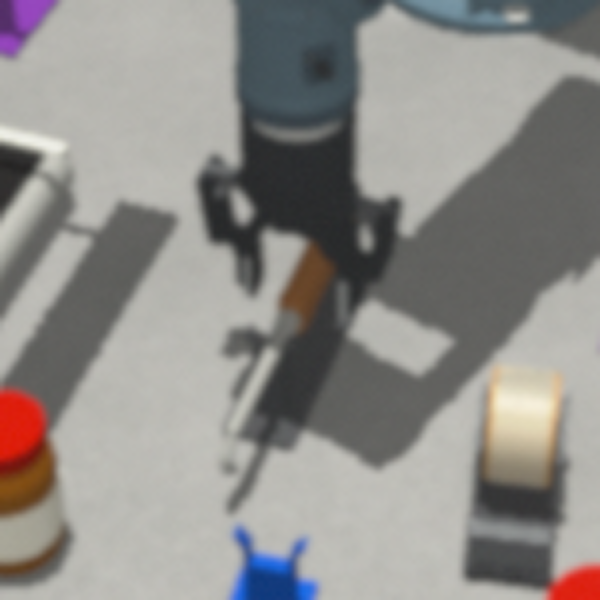

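The handle sits between the open fingers, with its front end near (285,312) in the crop against (283,301) predicted. I'll make a small correction and close.

>>> arm_command:
  translation:
    - [-0.003,-0.0008,-0.0045]
    - [0,0,0]
    - [0,0,0]
    - [0,0,0]
    - [0,0,0]
    - [0,0,0]
    - [0,0,0]
    - [0,0,0]
  angular:
    - [0,0,0]
    - [0,0,0]
    - [0,0,0]
    - [0,0,0]
    - [0,0,0]
    - [0,0,0]
    - [0,0,0]
    - [0,0,0]
  grip: 0
  newtons: 40

```text
clock: 2.82
tcp_pos: [474.5, 143.8, 37.5]
tcp_rot: [0.0, -0.146, 0.989, -0.0]
contact_force: [-0.9, -0.9, 6.1]
opening: 19.3
grip_force: 40.1
```

>>> arm_command:
  translation:
    - [0,0,0]
    - [0,0,0]
    - [0,0,0]
  angular:
    - [0,0,0]
    - [0,0,0]
    - [0,0,0]
  newtons: 120

```text
clock: 3.07
tcp_pos: [474.8, 143.8, 37.7]
tcp_rot: [0.001, -0.146, 0.989, -0.0]
contact_force: [-1.8, -0.3, 7.3]
opening: 18.4
grip_force: 117.0
```

>>> arm_command:
  translation:
    - [0,0,0.01]
    - [0,0,0.02]
    - [0,0,0.025]
    - [0,0,0.025]
    - [0,0,0.025]
    - [0,0,0.025]
    - [0,0,0.02]
    - [0,0,0.01]
  angular:
    - [0,0,0]
    - [0,0,0]
    - [0,0,0]
    - [0,0,0]
    - [0,0,0]
    - [0,0,0]
    - [0,0,0]
    - [0,0,0]

```text
clock: 3.73
tcp_pos: [475.0, 143.9, 199.9]
tcp_rot: [0.002, -0.146, 0.989, -0.0]
contact_force: [0.9, 0.5, -2.5]
opening: 17.9
grip_force: 117.2
```

>>> arm_command:
  translation:
    - [0.0025,-0.0065,0.0025]
    - [0.0025,-0.0065,0.0025]
    - [0.0025,-0.0065,0.0025]
    - [0.0025,-0.0065,0.0025]
    - [0.0025,-0.0065,0.0025]
    - [0.0025,-0.0065,0.0025]
    - [0.0025,-0.0065,0.0025]
    - [0.0025,-0.0065,0.0025]
  angular:
    - [0,0,-0.0628]
    - [0,0,-0.0628]
    - [0,0,-0.0628]
    - [0,0,-0.0628]
    - [0,0,-0.0628]
    - [0,0,-0.0628]
    - [0,0,-0.0628]
    - [0,0,-0.0628]

```text
clock: 4.4
tcp_pos: [493.3, 91.5, 216.0]
tcp_rot: [-0.001, 0.248, 0.969, -0.0]
contact_force: [-0.2, 0.1, -2.3]
opening: 18.8
grip_force: 117.2
```

>>> arm_command:
  translation:
    - [0.0025,-0.0065,0.0025]
    - [0.0025,-0.0065,0.0025]
    - [0.0025,-0.0065,0.0025]
    - [0.0025,-0.0065,0.0025]
    - [0.0025,-0.0065,0.0025]
    - [0.0025,-0.0065,0.0025]
    - [0.0025,-0.0065,0.0025]
    - [0.0025,-0.0065,0.0025]
  angular:
    - [0,0,-0.0628]
    - [0,0,-0.0628]
    - [0,0,-0.0628]
    - [0,0,-0.0628]
    - [0,0,-0.0628]
    - [0,0,-0.0628]
    - [0,0,-0.0628]
    - [0,0,-0.0628]

```text
clock: 5.07
tcp_pos: [513.3, 39.5, 235.9]
tcp_rot: [-0.001, 0.601, 0.799, -0.001]
contact_force: [0.2, -1.2, -2.5]
opening: 18.3
grip_force: 117.2
```

>>> arm_command:
  translation:
    - [0,0,0.005]
    - [0,0,0.005]
    - [0,0,0.005]
    - [0,0,0.005]
    - [0,0,0.005]
    - [0,0,0.005]
    - [0,0,0.005]
    - [0,0,0.005]
  angular:
    - [-0.0427,-0.0125,0]
    - [-0.0427,-0.0125,0]
    - [-0.0427,-0.0125,0]
    - [-0.0427,-0.0125,0]
    - [-0.0427,-0.0125,0]
    - [-0.0427,-0.0125,0]
    - [-0.0427,-0.0125,0]
    - [-0.0427,-0.0125,0]

```text
clock: 5.73
tcp_pos: [513.5, 40.0, 276.4]
tcp_rot: [0.222, 0.575, 0.769, -0.167]
contact_force: [-0.1, 0.3, -2.1]
opening: 18.3
grip_force: 117.3
```

>>> arm_command:
  translation:
    - [0,0,0.005]
    - [0,0,0.005]
    - [0,0,0]
    - [0,0,0]
  angular:
    - [-0.0427,-0.0125,0]
    - [-0.0427,-0.0125,0]
    - [0,0,0]
    - [0,0,0]

```text
clock: 6.07
tcp_pos: [513.3, 40.6, 285.3]
tcp_rot: [0.272, 0.562, 0.753, -0.206]
contact_force: [-0.0, 0.1, -1.9]
opening: 18.3
grip_force: 117.4
```

```bash
cat >> h.py <<'E'
XT=np.array([np.cos(-1.2855),np.sin(-1.2855),0]);YT=np.array([-XT[1],XT[0],0])
EYE=np.array([580.5,-186.5,340.])
def st():
    s=r.read_state();q=s['tcp_rot'];Rm=R.from_quat(np.r_[q[1:],q[0]]).as_matrix()
    p=s['tcp_pos']; px=-Rm[:,0] ; pz=-Rm[:,2]   # pole axes if held true
    g=p-18.7*Rm[:,2]; tip=g+137*px-35*pz
    print('t',s['clock'],'tcp',p.round(1),'grip',g.round(1),'tip',tip.round(1),'pitch',np.degrees(np.arcsin(px[2])).round(1),'yaw',np.arctan2(px[1],px[0]).round(4),'roll',np.degrees(np.arcsin(Rm[2,1])).round(2))
    print('q',s['joint_positions'].round(2),'F',s['contact_force'].round(1),'tip-eye local',[float(((tip-EYE)@a).round(1)) for a in(XT,YT,[0,0,1])])
    return g,px,pz,tip
E
python3 - <<'E'
from h import *
g,px,pz,tip=st()
for n in('scene','top'):
    grab(n,n+'2'); f=n+'2'
    print(n,'tip',proj(f,tip),'end',proj(f,g+153.4*px-15.4*pz),'shaft0',proj(f,g+30*px),'rear',proj(f,g-90*px))
a=cv2.imread('pics/scene2.png')[150:350,150:350];b=cv2.imread('pics/top2.png')[120:320,330:530]
cv2.imwrite('pics/c3.png',cv2.resize(np.hstack([a,b]),(800,400),interpolation=cv2.INTER_CUBIC))
E
```

```text
t 6.0667 tcp [513.3  40.6 285.3] grip [509.9  52.1 299.6] tip [546.3 -70.1 360.6] pitch 39.9 yaw -1.2804 roll -0.2
q [ 0.25  0.06  1.78 -0.72  1.34  0.15] F [-0.   0.1 -1.9] tip-eye local [-121.3, -0.1, 20.6]
scene tip [236.33924541 193.09822105] end [235.129519   184.18181861] shaft0 [276.22937109 215.05259474] rear [311.86853418 247.27386698]
top tip [406.20007906 208.67567872] end [407.91723308 206.40881792] shaft0 [362.13585321 223.45352821] rear [324.81938678 238.39232579]
```

View pics/c3.png

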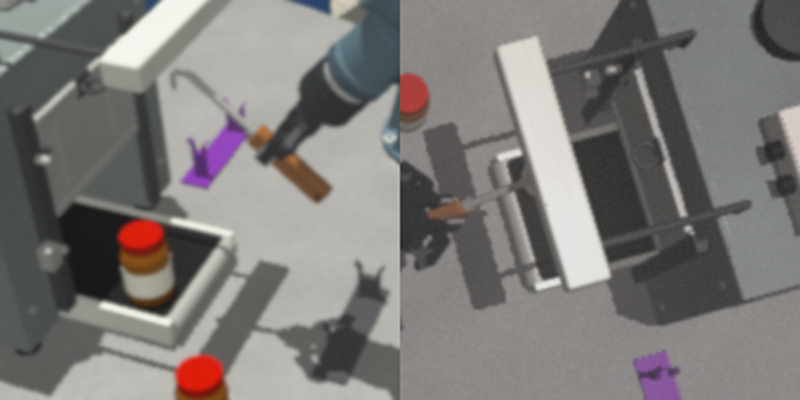

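The hook tip is seen at crop (173,88), which is scene (236,194), and predicted at (236,193), so the pole sits true in the fingers. I'll move the hook in over the eye.

>>> arm_command:
  translation:
    - [0.0049,-0.0166,0.0008]
    - [0.0049,-0.0166,0.0008]
    - [0.0049,-0.0166,0.0008]
    - [0.0049,-0.0166,0.0008]
    - [0.0049,-0.0166,0.0008]
    - [0.0049,-0.0166,0]
    - [0.0049,-0.0166,0]
    - [0,0,0]
  angular:
    - [0,0,0]
    - [0,0,0]
    - [0,0,0]
    - [0,0,0]
    - [0,0,0]
    - [0,0,0]
    - [0,0,0]
    - [0,0,0]

```text
clock: 6.83
tcp_pos: [548.5, -79.7, 291.3]
tcp_rot: [0.274, 0.565, 0.751, -0.206]
contact_force: [0.5, 0.8, -3.2]
opening: 18.5
grip_force: 117.4
```

>>> arm_command:
  translation:
    - [0,0,0]
    - [0,0,0]
  angular:
    - [0,0,0]
    - [0,0,0]

```text
clock: 7.0
tcp_pos: [548.0, -76.7, 290.7]
tcp_rot: [0.273, 0.564, 0.752, -0.205]
contact_force: [-0.8, -0.2, -3.2]
opening: 18.8
grip_force: 117.4
```

```bash
python3 - <<'E'
from h import *
g,px,pz,tip=st()
for n in('scene','top'):
    f=n+'3';grab(n,f)
    print(n,'tip',proj(f,tip),'end',proj(f,g+153.4*px-15.4*pz),'eye',proj(f,EYE))
a=cv2.imread('pics/scene3.png')[150:230,160:240];b=cv2.imread('pics/top3.png')[160:240,410:490]
cv2.imwrite('pics/c4.png',cv2.resize(np.hstack([a,b]),(800,400),interpolation=cv2.INTER_CUBIC))
E
```

```text
t 7.0 tcp [548.  -76.7 290.7] grip [544.7 -65.2 305.1] tip [ 580.5 -187.5  366.3] pitch 40.0 yaw -1.286 roll -0.03
q [ 0.    0.04  1.8  -0.73  1.19 -0.04] F [-0.8 -0.2 -3.2] tip-eye local [0.9, -0.3, 26.3]
scene tip [192.93761219 182.49649076] end [191.24778056 173.64651008] eye [194.89230457 191.50748929]
top tip [456.2171455  194.93914733] end [458.85530601 192.45468078] eye [453.17983535 197.37486077]
```

View pics/c4.png

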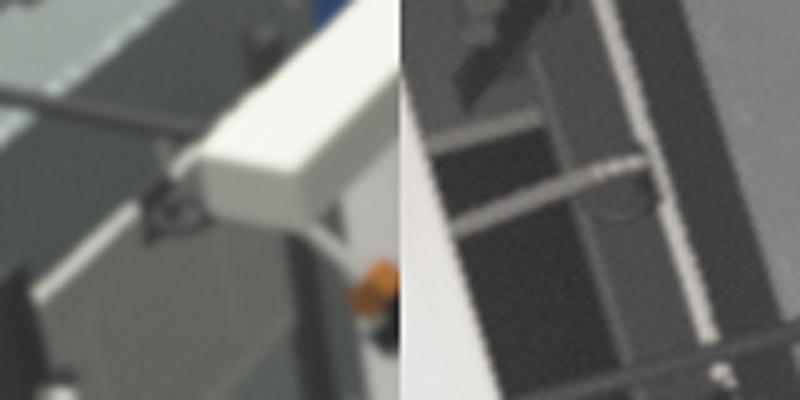

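In the top crop the ring centres near (620,183), which is pixel (454,196.5), and the hook is over it. Its end is at (459,192), as predicted. I'll shift about 1 mm and lower it.

>>> arm_command:
  translation:
    - [0.0012,-0.0005,-0.003]
    - [0,0,-0.006]
    - [0,0,-0.006]
    - [0,0,-0.006]
    - [0,0,-0.006]
    - [0,0,-0.006]
    - [0,0,-0.004]
    - [0,0,0]
  angular:
    - [0,0,0]
    - [0,0,0]
    - [0,0,0]
    - [0,0,0]
    - [0,0,0]
    - [0,0,0]
    - [0,0,0]
    - [0,0,0]

```text
clock: 7.77
tcp_pos: [548.8, -76.9, 252.2]
tcp_rot: [0.273, 0.563, 0.753, -0.206]
contact_force: [-0.0, -0.2, -2.9]
opening: 18.1
grip_force: 117.4
```

```bash
python3 - <<'E'
from h import *
g,px,pz,tip=st()
for n in('scene','top'):
    f=n+'4';grab(n,f)
    print(n,'tip',proj(f,tip),'end',proj(f,g+153.4*px-15.4*pz),'eye',proj(f,EYE))
a=cv2.imread('pics/scene4.png')[150:230,160:240];b=cv2.imread('pics/top4.png')[160:240,410:490]
cv2.imwrite('pics/c5.png',cv2.resize(np.hstack([a,b]),(800,400),interpolation=cv2.INTER_CUBIC))
E
```

```text
t 7.7667 tcp [548.8 -76.9 252.2] grip [545.5 -65.3 266.5] tip [ 581.6 -187.6  327.8] pitch 40.0 yaw -1.2825 roll -0.17
q [ 0.    0.08  1.83 -0.75  1.13  0.02] F [-0.  -0.2 -2.9] tip-eye local [1.3, 0.8, -12.2]
scene tip [195.0602784  195.62091518] end [193.41415543 187.10062707] eye [194.89230457 191.50748929]
top tip [452.42653709 198.05230417] end [454.91474445 195.66740004] eye [453.17983535 197.37486077]
```

View pics/c5.png

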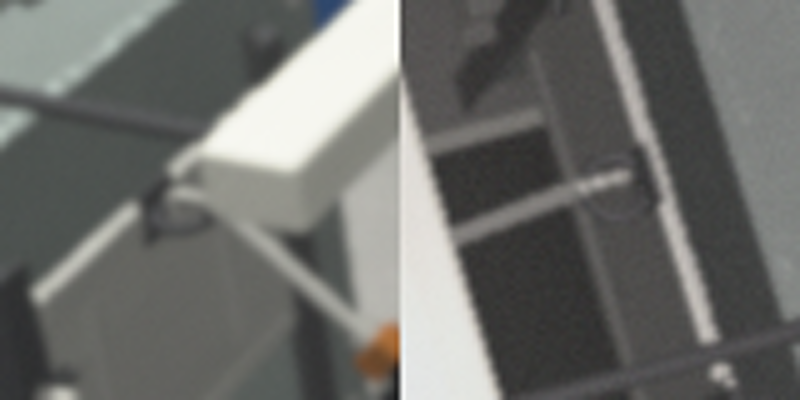

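The hook is through the ring in both views and the hatch has not moved. I'll pull down.

>>> arm_command:
  translation:
    - [0,0,-0.005]
    - [0,0,-0.009]
    - [0,0,-0.01]
    - [0,0,-0.01]
    - [0,0,-0.01]
    - [0,0,-0.01]
    - [0,0,-0.01]
    - [0,0,-0.01]
  angular:
    - [0,0,0]
    - [0,0,0]
    - [0,0,0]
    - [0,0,0]
    - [0,0,0]
    - [0,0,0]
    - [0,0,0]
    - [0,0,0]

```text
clock: 8.53
tcp_pos: [549.4, -76.9, 178.5]
tcp_rot: [0.274, 0.563, 0.752, -0.206]
contact_force: [0.7, -0.5, -1.3]
opening: 18.5
grip_force: 117.6
```

>>> arm_command:
  translation:
    - [0,0,-0.01]
    - [0,0,-0.01]
    - [0,0,-0.01]
    - [0,0,-0.01]
    - [0,0,-0.008]
    - [0,0,-0.005]
    - [0,0,0]
    - [0,0,0]
  angular:
    - [0,0,0]
    - [0,0,0]
    - [0,0,0]
    - [0,0,0]
    - [0,0,0]
    - [0,0,0]
    - [0,0,0]
    - [0,0,0]

```text
clock: 9.2
tcp_pos: [549.2, -76.9, 126.3]
tcp_rot: [0.273, 0.563, 0.752, -0.206]
contact_force: [-0.7, -0.6, -2.9]
opening: 18.2
grip_force: 117.3
```

```bash
python3 - <<'E'
from h import *
g,px,pz,tip=st()
for n in('scene','top'):
    f=n+'5';grab(n,f)
    print(n,'tip',proj(f,tip),'end',proj(f,g+153.4*px-15.4*pz),'shaft0',proj(f,g+30*px))
    for z in(0,10,20,30): print(z,proj(f,[581.5,-187.5,195+z]))
a=cv2.imread('pics/scene5.png')[190:310,150:270];b=cv2.imread('pics/top5.png')[150:270,370:490]
cv2.imwrite('pics/c6.png',cv2.resize(np.hstack([a,b]),(800,400),interpolation=cv2.INTER_CUBIC))
E
```

```text
t 9.2 tcp [549.2 -76.9 126.3] grip [545.8 -65.4 140.6] tip [ 581.8 -187.6  201.9] pitch 40.0 yaw -1.2837 roll -0.1
q [ 0.    0.28  1.9  -0.87  0.95  0.24] F [-0.7 -0.6 -2.9] tip-eye local [1.4, 1.0, -138.1]
scene tip [202.53295773 234.8968224 ] end [201.07501571 227.30344003] shaft0 [238.54369982 254.97343451]
0 [203.03445808 236.86292234]
10 [202.47003547 233.92558875]
20 [201.90057549 230.96203996]
30 [201.3260104  227.97192345]
top tip [441.25951358 208.4564382 ] end [443.35915186 206.45227242] shaft0 [400.96842958 221.61876479]
0 [440.66913878 209.10379706]
10 [441.48310869 208.33968043]
20 [442.30757254 207.56571258]
30 [443.14273457 206.78170178]
```

View pics/c6.png

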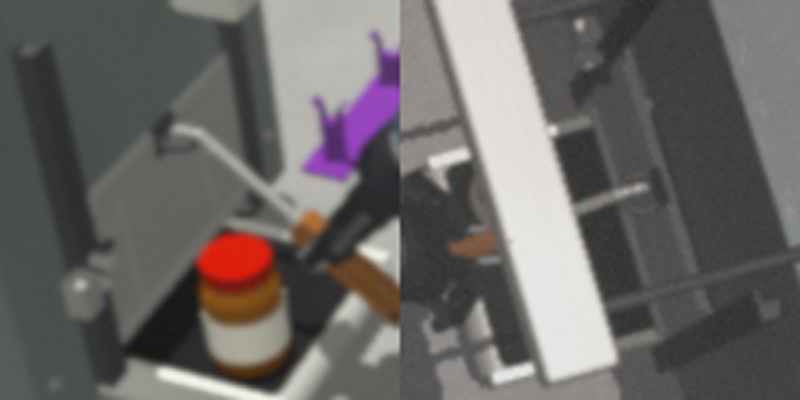

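The hatch has followed to about 26 mm and the hook is still seated at scene crop (175,130). I'll keep pulling through the catch.

>>> arm_command:
  translation:
    - [0,0,-0.004]
    - [0,0,-0.005]
    - [0,0,-0.005]
    - [0,0,-0.005]
    - [0,0,-0.004]
    - [0,0,-0.003]
    - [0,0,0]
    - [0,0,0]
  angular:
    - [0,0,0]
    - [0,0,0]
    - [0,0,0]
    - [0,0,0]
    - [0,0,0]
    - [0,0,0]
    - [0,0,0]
    - [0,0,0]

```text
clock: 9.97
tcp_pos: [550.1, -77.2, 101.4]
tcp_rot: [0.274, 0.563, 0.752, -0.206]
contact_force: [0.9, -2.0, 1.6]
opening: 18.3
grip_force: 117.5
```

```bash
python3 - <<'E'
from h import *
g,px,pz,tip=st()
print(r.read_state()['ft_torque'].round(2))
for n in('scene','top'):
    f=n+'6';grab(n,f)
    print(n,'tip',proj(f,tip),'end',proj(f,g+153.4*px-15.4*pz),'shaft0',proj(f,g+30*px))
a=cv2.imread('pics/scene6.png')[190:310,150:270];b=cv2.imread('pics/scene5.png')[190:310,150:270]
cv2.imwrite('pics/c7.png',cv2.resize(np.hstack([a,b]),(800,400),interpolation=cv2.INTER_CUBIC))
E
```

```text
t 9.9667 tcp [550.1 -77.2 101.4] grip [546.7 -65.7 115.7] tip [ 582.6 -187.8  177.2] pitch 40.1 yaw -1.2845 roll -0.03
q [ 0.    0.32  1.91 -0.9   0.91  0.29] F [ 0.9 -2.   1.6] tip-eye local [1.9, 1.6, -162.8]
[-1.47 -0.48  0.03]
scene tip [203.64991905 242.19728253] end [202.23952554 234.76413031] shaft0 [239.26252606 262.11922544]
top tip [439.35720678 210.04151193] end [441.38180634 208.11111282] shaft0 [399.73568384 222.96426341]
```

View pics/c7.png

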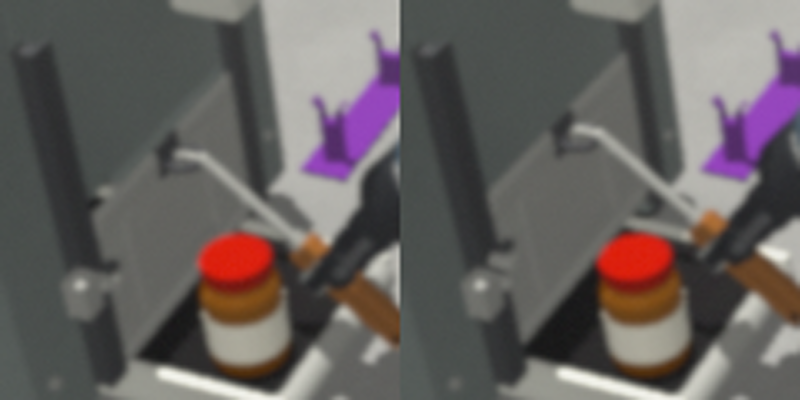

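The views show the hatch lower with a gap still left, and the wrist force has risen about 4.5 N, so the catch is resisting. I'll keep pulling and measure by code from here, since my picture views are used up.

>>> arm_command:
  translation:
    - [0,0,-0.002]
    - [0,0,-0.002]
    - [0,0,-0.002]
    - [0,0,0]
  angular:
    - [0,0,0]
    - [0,0,0]
    - [0,0,0]
    - [0,0,0]

```text
clock: 10.4
tcp_pos: [548.7, -77.2, 93.9]
tcp_rot: [0.273, 0.563, 0.752, -0.206]
contact_force: [4.4, -12.7, 5.6]
opening: 18.4
grip_force: 147.9
```

```bash
cat > e.py <<'E'
from h import *
# hatch top edge in scene view: vertical profile averaged along the rail direction
FOOT=np.array([585.,-211.,0])
def edge(f):
    g=cv2.GaussianBlur(cv2.cvtColor(cv2.imread(f'pics/{f}.png'),cv2.COLOR_BGR2GRAY),(0,0),.7).astype(np.float32)
    hs=np.arange(160,380,1.0); prof=[]
    for h in hs:
        q=np.array([proj(f,FOOT+YT*y+[0,0,h]) for y in np.r_[-80:-35:5,35:95:5]],np.float32)
        prof.append(cv2.remap(g,q[:,:1],q[:,1:],cv2.INTER_LINEAR).mean())
    p=np.array(prof); d=np.gradient(cv2.GaussianBlur(p[:,None],(0,0),2).ravel()); k=np.argsort(d)[:1]
    return hs,p,d
E
cat > w.py <<'E'
import sys
from e import *
st(); print(r.read_state()['ft_torque'].round(2))
n=sys.argv[1]; grab('scene',n)
for f in ['scene0','scene5','scene6',n]:
    hs,p,d=edge(f); i=[k for k in range(1,len(d)-1) if abs(d[k])>=abs(d[k-1]) and abs(d[k])>=abs(d[k+1]) and abs(d[k])>.8]
    print(f,[(int(hs[k]),round(float(d[k]),1)) for k in i])
E
python3 w.py s7
```

```text
t 10.4 tcp [548.7 -77.2  93.9] grip [545.3 -65.6 108.2] tip [ 581.3 -187.8  169.6] pitch 40.0 yaw -1.2833 roll -0.15
q [ 0.    0.34  1.91 -0.9   0.91  0.3 ] F [  4.4 -12.7   5.6] tip-eye local [1.5, 0.4, -170.4]
[-3.3  -1.43 -0.36]
scene0 [(179, 2.2), (278, -0.8), (330, 6.0), (343, -9.5)]
scene5 [(220, -2.1), (324, 1.2), (341, -3.0)]
scene6 [(198, -1.2), (212, -0.9), (324, 1.2), (341, -3.0)]
s7 [(198, -1.2), (211, -1.0), (324, 1.2), (341, -3.0)]
```

```bash
cat > p.py <<'E'
from e import *
def prof(f,ys,hs,x=0):
    g=cv2.cvtColor(cv2.imread(f'pics/{f}.png'),cv2.COLOR_BGR2GRAY).astype(np.float32)
    o=[]
    for h in hs:
        q=np.array([proj(f,FOOT+XT*x+YT*y+[0,0,h]) for y in ys],np.float32); o.append(cv2.remap(g,q[:,:1],q[:,1:],cv2.INTER_LINEAR).mean())
    return np.array(o).round().astype(int)
if __name__=='__main__':
    print('h',list(range(240,176,-3)))
    for ys in(np.arange(-90,-60,3),np.arange(-60,-30,3),np.arange(30,60,3),np.arange(60,95,3)):
        print(ys[0],ys[-1])
        for f in('scene5','scene6','s7'): print(f,list(prof(f,ys,range(240,176,-3))))
    print('bottom edge h',list(range(80,34,-3)))
    for ys in(np.arange(-90,-60,3),np.arange(60,95,3)):
        for f in('scene5','scene6','s7'): print(f,list(prof(f,ys,range(80,34,-3))))
E
python3 p.py
```

```text
h [240, 237, 234, 231, 228, 225, 222, 219, 216, 213, 210, 207, 204, 201, 198, 195, 192, 189, 186, 183, 180, 177]
-90 -63
scene5 [np.int64(81), np.int64(82), np.int64(81), np.int64(81), np.int64(82), np.int64(84), np.int64(90), np.int64(97), np.int64(103), np.int64(106), np.int64(106), np.int64(105), np.int64(103), np.int64(101), np.int64(100), np.int64(100), np.int64(101), np.int64(101), np.int64(102), np.int64(102), np.int64(102), np.int64(103)]
scene6 [np.int64(81), np.int64(81), np.int64(81), np.int64(82), np.int64(81), np.int64(81), np.int64(81), np.int64(82), np.int64(82), np.int64(84), np.int64(87), np.int64(90), np.int64(93), np.int64(96), np.int64(101), np.int64(105), np.int64(107), np.int64(107), np.int64(106), np.int64(103), np.int64(101), np.int64(100)]
s7 [np.int64(81), np.int64(82), np.int64(81), np.int64(81), np.int64(81), np.int64(81), np.int64(81), np.int64(81), np.int64(83), np.int64(85), np.int64(87), np.int64(90), np.int64(93), np.int64(96), np.int64(101), np.int64(105), np.int64(107), np.int64(107), np.int64(106), np.int64(103), np.int64(101), np.int64(100)]
-60 -
[... 3704 characters left out ...]
ene5 [np.int64(97), np.int64(99), np.int64(101), np.int64(102), np.int64(102), np.int64(99), np.int64(92), np.int64(81), np.int64(67), np.int64(51), np.int64(38), np.int64(32), np.int64(31), np.int64(35), np.int64(42), np.int64(51)]
scene6 [np.int64(95), np.int64(95), np.int64(95), np.int64(96), np.int64(95), np.int64(96), np.int64(96), np.int64(97), np.int64(98), np.int64(100), np.int64(102), np.int64(102), np.int64(100), np.int64(96), np.int64(90), np.int64(84)]
s7 [np.int64(95), np.int64(95), np.int64(95), np.int64(95), np.int64(96), np.int64(96), np.int64(96), np.int64(97), np.int64(98), np.int64(100), np.int64(102), np.int64(102), np.int64(100), np.int64(96), np.int64(90), np.int64(84)]
```

The hatch's edges did not move between the last two frames despite about 8 N more pull. Top and bottom edges both sit 21 mm lower than before, at the closed height, so it is home. I'll unhook straight up, then back out.

>>> arm_command:
  translation:
    - [0,0,0.003]
    - [0,0,0.004]
    - [0,0,0.004]
    - [0,0,0.006]
    - [0,0,0.007]
    - [0,0,0.008]
    - [0,0,0]
    - [0,0,0]
  angular:
    - [0,0,0]
    - [0,0,0]
    - [0,0,0]
    - [0,0,0]
    - [0,0,0]
    - [0,0,0]
    - [0,0,0]
    - [0,0,0]

```text
clock: 11.12
tcp_pos: [550.3, -77.3, 128.3]
tcp_rot: [0.275, 0.563, 0.752, -0.205]
contact_force: [1.5, -1.1, -1.8]
opening: 18.2
grip_force: 131.4
```

```bash
cat > q.py <<'E'
from p import *
import sys
n=sys.argv[1]
g,px,pz,tip=st(); grab('scene',n);grab('top','t'+n)
for ys in(np.arange(-90,-60,3),np.arange(60,95,3)): print([int(a) for a in prof(n,ys,range(225,176,-3))])
# pole pitch in hand: brightness of the shaft line for trial slips about the grip
im=cv2.GaussianBlur(cv2.cvtColor(cv2.imread(f'pics/{n}.png'),cv2.COLOR_BGR2GRAY),(0,0),.6).astype(np.float32)
py=np.cross(pz,px)
for da in range(-4,14,1):
    Q=R.from_rotvec(-py*np.radians(da)).as_matrix(); b=[]
    q=np.array([proj(n,g+Q@(t*px)) for t in range(75,134,3)],np.float32)
    print(da,round(float(cv2.remap(im,q[:,:1],q[:,1:],cv2.INTER_LINEAR).mean()),1),end=' | ')
E
python3 q.py s8
```

```text
t 11.1167 tcp [550.3 -77.3 128.3] grip [546.9 -65.8 142.6] tip [ 582.7 -188.   204.2] pitch 40.1 yaw -1.2863 roll 0.06
q [ 0.    0.27  1.9  -0.87  0.95  0.24] F [ 1.5 -1.1 -1.8] tip-eye local [2.0, 1.7, -135.8]
[81, 81, 81, 82, 84, 87, 90, 92, 96, 101, 105, 107, 107, 106, 103, 102, 101]
[74, 74, 74, 76, 79, 83, 86, 86, 89, 93, 98, 102, 103, 101, 99, 98, 97]
-4 103.4 | -3 107.2 | -2 112.6 | -1 119.1 | 0 126.2 | 1 133.3 | 2 139.6 | 3 144.2 | 4 146.8 | 5 146.5 | 6 143.8 | 7 138.1 | 8 130.5 | 9 121.3 | 10 111.8 | 11 102.7 | 12 94.8 | 13 88.2 |
```

The hatch has stayed put. The pole has turned about 4° nose-up in the fingers, so I'll level it when parking. Backing out now and levelling.

>>> arm_command:
  translation:
    - [0,0,0.006]
    - [0,0,0.007]
    - [-0.002,0.0068,0]
    - [-0.0048,0.0164,0]
    - [-0.0048,0.0164,0]
    - [-0.0048,0.0164,0.01]
    - [-0.0048,0.0164,0.01]
    - [-0.0048,0.0164,0.01]
  angular:
    - [0,0,0]
    - [0,0,0]
    - [0,0,0]
    - [0,0,0]
    - [0,0,0]
    - [0,0,0]
    - [0,0,0]
    - [0,0,0]

```text
clock: 11.88
tcp_pos: [522.9, 13.2, 170.1]
tcp_rot: [0.274, 0.563, 0.752, -0.205]
contact_force: [0.7, -0.1, -2.7]
opening: 18.5
grip_force: 131.9
```

>>> arm_command:
  translation:
    - [-0.0048,0.0164,0.012]
    - [-0.003,0.01,0.012]
    - [0,0,0.012]
    - [0,0,0.012]
    - [0,0,0.012]
    - [0,0,0.012]
    - [0,0,0]
    - [0,0,0]
  angular:
    - [0,0,0]
    - [0,0,0]
    - [0.0431,0.0126,0]
    - [0.0431,0.0126,0]
    - [0.0431,0.0126,0]
    - [0.0431,0.0126,0]
    - [0.0431,0.0126,0]
    - [0.0431,0.0126,0]

```text
clock: 12.55
tcp_pos: [516.3, 39.2, 243.7]
tcp_rot: [0.11, 0.593, 0.794, -0.08]
contact_force: [-0.3, 0.8, -2.7]
opening: 18.6
grip_force: 131.8
```

>>> arm_command:
  translation:
    - [0,0,0]
    - [0,0,0]
    - [0,0,0]
    - [0,0,0]
    - [0,0,0]
    - [0,0,0]
    - [0,0,0]
  angular:
    - [0.0431,0.0126,0]
    - [0.0431,0.0126,0]
    - [0.0431,0.0126,0]
    - [0.0431,0.0126,0]
    - [0.0431,0.0126,0]
    - [0,0,0]
    - [0,0,0]

```text
clock: 13.13
tcp_pos: [515.6, 37.6, 241.7]
tcp_rot: [-0.03, 0.599, 0.8, 0.022]
contact_force: [0.1, 0.0, -2.5]
opening: 18.3
grip_force: 131.8
```

```bash
python3 q.py s9; python3 - <<'E'
from h import *
# bias of the slip test on the earlier frame where the pole was held true
im=cv2.GaussianBlur(cv2.cvtColor(cv2.imread('pics/scene3.png'),cv2.COLOR_BGR2GRAY),(0,0),.6)
im=cv2.GaussianBlur(cv2.cvtColor(cv2.imread('pics/scene2.png'),cv2.COLOR_BGR2GRAY),(0,0),.6).astype(np.float32)
Rm=R.from_quat([.562,.753,-.206,.272]).as_matrix(); p=np.array([513.3,40.6,285.3]); px=-Rm[:,0];pz=-Rm[:,2];g=p+18.7*pz;py=np.cross(pz,px)
print()
for da in range(-4,8):
    Q=R.from_rotvec(-py*np.radians(da)).as_matrix()
    q=np.array([proj('scene2',g+Q@(t*px)) for t in range(75,134,3)],np.float32)
    print(da,round(float(cv2.remap(im,q[:,:1],q[:,1:],cv2.INTER_LINEAR).mean()),1),end=' | ')
E
```

```text
t 13.1333 tcp [515.6  37.6 241.7] grip [516.   36.3 260.3] tip [553.6 -92.3 215.1] pitch -4.3 yaw -1.2864 roll -0.03
q [-0.2   0.05  1.73  0.07  1.4  -0.5 ] F [ 0.1  0.  -2.5] tip-eye local [-98.0, 0.7, -124.9]
[80, 80, 80, 81, 83, 86, 89, 92, 95, 100, 104, 106, 106, 104, 102, 100, 99]
[73, 73, 73, 75, 79, 83, 85, 85, 87, 92, 97, 101, 101, 100, 98, 97, 96]
-4 129.9 | -3 131.4 | -2 132.0 | -1 131.9 | 0 131.6 | 1 132.8 | 2 136.1 | 3 141.4 | 4 147.0 | 5 150.9 | 6 152.6 | 7 152.1 | 8 150.4 | 9 148.6 | 10 147.6 | 11 147.4 | 12 148.0 | 13 148.8 | 
-4 147.7 | -3 141.4 | -2 138.2 | -1 137.8 | 0 140.0 | 1 144.5 | 2 150.9 | 3 158.2 | 4 164.6 | 5 169.7 | 6 173.0 | 7 175.0 |
```

```bash
python3 - <<'E'
from h import *
def test(f,p,q4):
    Rm=R.from_quat([*q4[1:],q4[0]]).as_matrix();px=-Rm[:,0];pz=-Rm[:,2];g=np.array(p)+18.7*pz;py=np.cross(pz,px)
    im=cv2.GaussianBlur(cv2.cvtColor(cv2.imread(f'pics/{f}.png'),cv2.COLOR_BGR2GRAY),(0,0),.6).astype(np.float32)
    o=[]
    for da in np.arange(-5,11,.5):
        Q=R.from_rotvec(-py*np.radians(da)).as_matrix()
        q=np.array([proj(f,g+Q@(t*px)) for t in range(75,134,3)],np.float32); o.append(cv2.remap(im,q[:,:1],q[:,1:],cv2.INTER_LINEAR).mean())
    print(f,np.arange(-5,11,.5)[np.argmax(o)],max(o))
test('scene5',[549.2,-76.9,126.3],[.273,.563,.752,-.206])
test('scene6',[550.1,-77.2,101.4],[.274,.563,.752,-.206])
test('s7',[548.7,-77.2,93.9],[.273,.563,.752,-.206])
test('s8',[550.3,-77.3,128.3],[.275,.563,.752,-.205])
E
```

```text
scene5 0.0 155.22949
scene6 0.5 155.42773
s7 6.0 150.15157
s8 4.5 147.00684
```

The slip is 4.5° (0° while pulling, against the same test), so the pole is now level. I'll turn it back over the rest.

>>> arm_command:
  translation:
    - [-0.0026,0.0066,0]
    - [-0.0026,0.0066,0]
    - [-0.0026,0.0066,0]
    - [-0.0026,0.0066,0]
    - [-0.0026,0.0066,0]
    - [-0.0026,0.0066,0]
    - [-0.0026,0.0066,0]
    - [-0.0026,0.0066,0]
  angular:
    - [0,0,0.0628]
    - [0,0,0.0628]
    - [0,0,0.0628]
    - [0,0,0.0628]
    - [0,0,0.0628]
    - [0,0,0.0628]
    - [0,0,0.0628]
    - [0,0,0.0628]

```text
clock: 13.9
tcp_pos: [494.4, 92.4, 241.9]
tcp_rot: [-0.037, 0.242, 0.97, 0.009]
contact_force: [0.0, -0.1, -3.6]
opening: 18.3
grip_force: 131.7
```

>>> arm_command:
  translation:
    - [-0.0027,0.0066,-0.01]
    - [-0.0027,0.0066,-0.01]
    - [-0.0027,0.0066,-0.01]
    - [-0.0027,0.0066,-0.01]
    - [-0.0027,0.0066,-0.01]
    - [-0.0027,0.0066,-0.01]
    - [-0.0027,0.0066,-0.01]
    - [-0.0027,0.0066,-0.01]
  angular:
    - [0,0,0.0628]
    - [0,0,0.0628]
    - [0,0,0.0628]
    - [0,0,0.0628]
    - [0,0,0.0628]
    - [0,0,0.0628]
    - [0,0,0.0628]
    - [0,0,0.0628]

```text
clock: 14.57
tcp_pos: [472.7, 145.2, 161.5]
tcp_rot: [-0.038, -0.15, 0.988, -0.006]
contact_force: [0.0, 0.8, -2.5]
opening: 18.3
grip_force: 131.7
```

>>> arm_command:
  translation:
    - [0,0,-0.01]
    - [0,0,-0.01]
    - [0,0,-0.01]
    - [0,0,-0.01]
    - [0,0,-0.01]
    - [0,0,0]
    - [0,0,0]
    - [0,0,0]
  angular:
    - [0,0,0]
    - [0,0,0]
    - [0,0,0]
    - [0,0,0]
    - [0,0,0]
    - [0,0,0]
    - [0,0,0]
    - [0,0,0]

```text
clock: 15.23
tcp_pos: [473.7, 143.6, 112.0]
tcp_rot: [-0.038, -0.146, 0.989, -0.005]
contact_force: [0.0, 0.4, -1.8]
opening: 18.3
grip_force: 131.7
```

```bash
python3 - <<'E'
from h import *
g,px,pz,tip=st(); grab('scene','s10'); grab('top','t10'); py=np.cross(pz,px)
im=cv2.imread('pics/s10.png'); m=cv2.inRange(cv2.cvtColor(im,cv2.COLOR_BGR2HSV),(4,90,60),(18,255,255)); m[:, :285]=0;m[:,360:]=0;m[:240]=0;m[340:]=0
v,u=np.nonzero(m); print('brown px',len(u), u.min(),u.max(),v.min(),v.max())
# model handle outline vs slip angle: fraction of brown pixels explained (IoU over front part)
for da in np.arange(0,9,1.):
    Q=R.from_rotvec(-py*np.radians(da)).as_matrix(); B=[]
    for a in(-90,30):
        for b in(-10,10):
            for c in(-14,14): B.append(proj('s10',g+Q@(a*px+b*py+c*pz-0*pz)))
    h=cv2.convexHull(np.array(B,np.float32)).astype(np.int32); k=np.zeros_like(m); cv2.fillConvexPoly(k,h,255)
    print(da,int((m&k>0).sum()),int(((m>0)&(k==0)).sum()))
E
```

```text
t 15.2333 tcp [473.7 143.6 112. ] grip [475.1 144.1 130.7] tip [603.3 182.7  85.3] pitch -4.4 yaw 0.2928 roll 0.01
q [ 0.07  0.2   1.85 -0.02  1.17 -1.79] F [ 0.   0.4 -1.8] tip-eye local [-347.9, 125.8, -254.7]
brown px 42 321 334 268 282
0.0 42 0
1.0 42 0
2.0 42 0
3.0 42 0
4.0 42 0
5.0 42 0
6.0 42 0
7.0 42 0
8.0 42 0
```

>>> arm_command:
  translation:
    - [-0.0006,-0.0002,-0.012]
    - [0,0,-0.012]
    - [0,0,-0.012]
    - [0,0,-0.01]
    - [0,0,-0.008]
    - [0,0,-0.006]
    - [0,0,0]
    - [0,0,0]
  angular:
    - [0,0,0]
    - [0,0,0]
    - [0,0,0]
    - [0,0,0]
    - [0,0,0]
    - [0,0,0]
    - [0,0,0]
    - [0,0,0]

```text
clock: 16.0
tcp_pos: [472.5, 143.7, 51.4]
tcp_rot: [-0.039, -0.146, 0.988, -0.005]
contact_force: [-0.0, 0.0, -1.5]
opening: 18.8
grip_force: 131.8
```

>>> arm_command:
  translation:
    - [0,0,-0.004]
    - [0,0,-0.004]
    - [0,0,-0.003]
    - [0,0,-0.002]
    - [0,0,0]
    - [0,0,0]
  angular:
    - [0,0,0]
    - [0,0,0]
    - [0,0,0]
    - [0,0,0]
    - [0,0,0]
    - [0,0,0]

```text
clock: 16.5
tcp_pos: [472.6, 143.7, 38.7]
tcp_rot: [-0.038, -0.146, 0.989, -0.005]
contact_force: [0.8, 0.2, -2.5]
opening: 18.3
grip_force: 131.8
```

>>> arm_command:
  translation:
    - [0,0,-0.001]
    - [0,0,-0.0007]
    - [0,0,0]
    - [0,0,0]
  angular:
    - [0,0,0]
    - [0,0,0]
    - [0,0,0]
    - [0,0,0]

```text
clock: 16.83
tcp_pos: [472.7, 143.7, 37.1]
tcp_rot: [-0.038, -0.146, 0.989, -0.005]
contact_force: [-0.0, 0.3, -2.3]
opening: 18.5
grip_force: 131.8
```

>>> arm_command:
  translation:
    - [0,0,0]
    - [0,0,0]
    - [0,0,0]
    - [0,0,0]
    - [0,0,0]
    - [0,0,0]
    - [0,0,0]
    - [0,0,0]
  angular:
    - [0,0,0]
    - [0,0,0]
    - [0,0,0]
    - [0,0,0]
    - [0,0,0]
    - [0,0,0]
    - [0,0,0]
    - [0,0,0]
  grip: 0.6
  newtons: 20

```text
clock: 17.5
tcp_pos: [472.7, 143.7, 37.1]
tcp_rot: [-0.038, -0.146, 0.989, -0.005]
contact_force: [-0.2, -0.3, -0.1]
opening: 51.5
grip_force: 0.0
```

>>> arm_command:
  translation:
    - [0,0,0.01]
    - [0,0,0.02]
    - [0,0,0.03]
    - [0,0,0.03]
    - [0,0,0.03]
    - [0,0,0.03]
    - [0,0,0.03]
    - [0,0,0]
  angular:
    - [0,0,0]
    - [0,0,0]
    - [0,0,0]
    - [0,0,0]
    - [0,0,0]
    - [0,0,0]
    - [0,0,0]
    - [0,0,0]

```text
clock: 18.17
tcp_pos: [476.2, 144.0, 224.5]
tcp_rot: [-0.032, -0.146, 0.989, -0.006]
contact_force: [0.8, -0.5, 0.6]
opening: 51.1
grip_force: 0.0
```

>>> arm_command:
  translation:
    - [-0.02,-0.025,0.02]
    - [-0.02,-0.025,0.02]
    - [-0.02,-0.025,0.02]
    - [-0.02,-0.025,0]
    - [-0.01,-0.02,0]
    - [0,0,0]
    - [0,0,0]
    - [0,0,0]
  angular:
    - [0,0,0]
    - [0,0,0]
    - [0,0,0]
    - [0,0,0]
    - [0,0,0]
    - [0,0,0]
    - [0,0,0]
    - [0,0,0]

```text
clock: 18.83
tcp_pos: [382.9, 23.9, 277.3]
tcp_rot: [-0.038, -0.146, 0.989, -0.005]
contact_force: [0.1, 0.6, 0.5]
opening: 51.2
grip_force: 0.0
```

```bash
python3 - <<'E'
from p import *
st(); grab('scene','s11'); grab('top','t11')
for f in('top0','t11','scene0','s11'):
    im=cv2.imread(f'pics/{f}.png');hsv=cv2.cvtColor(im,cv2.COLOR_BGR2HSV)
    m=cv2.inRange(hsv,(4,90,60),(18,255,255)); n=np.zeros_like(m)
    if f[0]=='t': n[190:300,290:345]=m[190:300,290:345]
    else: n[265:330,305:350]=m[265:330,305:350]
    v,u=np.nonzero(n); P=np.array([onz(f,a,b,66)[:2] for a,b in zip(u,v)])
    c=P.mean(0);w,V=np.linalg.eigh(np.cov(P.T));d=V[:,1]*np.sign(V[0,1])
    print(f,len(u),c,'yaw',np.arctan2(d[1],d[0]))
a=cv2.imread('pics/scene0.png').astype(int);b=cv2.imread('pics/s11.png').astype(int)
for nm,(x0,x1,y0,y1) in dict(pole=(295,350,270,360),jarA=(205,240,258,300),jarB=(235,270,325,375),tape=(360,400,315,375)).items():
    D=np.abs(a-b)[y0:y1,x0:x1]; print(nm,'mean diff',D.mean().round(1),'max',D.max())
for ys in(np.arange(-90,-60,3),np.arange(60,95,3)): print([int(k) for k in prof('s11',ys,range(225,176,-3))])
E
```

```text
t 18.8333 tcp [382.9  23.9 277.3] grip [384.3  24.3 296. ] tip [512.5  63.  250.6] pitch -4.4 yaw 0.293 roll 0.03
q [-0.22 -0.26  1.94 -0.04  1.53 -2.08] F [0.1 0.6 0.5] tip-eye local [-258.6, 4.9, -89.4]
top0 270 [445.6014849  136.12293062] yaw 0.29724302655343826
t11 32 [431.17342222 133.51965226] yaw 0.2751021978755756
scene0 269 [449.57364525 143.76000936] yaw 0.34247544938644786
s11 252 [434.87966314 138.43358948] yaw 0.3221387877567672
pole mean diff 18.9 max 122
jarA mean diff 7.2 max 79
jarB mean diff 0.9 max 10
tape mean diff 0.6 max 4
[80, 79, 80, 81, 83, 86, 88, 90, 94, 99, 103, 105, 105, 103, 101, 100, 99]
[72, 72, 73, 74, 78, 82, 84, 85, 87, 91, 96, 99, 100, 99, 97, 96, 95]
```

>>> arm_command:
  translation:
    - [-0.012,0.036,0]
    - [-0.012,0.036,0]
    - [-0.012,0.036,0]
    - [-0.012,0.036,0]
    - [-0.012,0.036,0]
    - [-0.012,0.036,0]
    - [-0.012,0.036,0]
    - [-0.012,0.036,0]
  angular:
    - [0,0,0]
    - [0,0,0]
    - [0,0,0]
    - [0,0,0]
    - [0,0,0]
    - [0,0,0]
    - [0,0,0]
    - [0,0,0]

```text
clock: 19.6
tcp_pos: [285.2, 314.3, 276.9]
tcp_rot: [-0.038, -0.147, 0.988, -0.005]
contact_force: [1.8, -0.2, -0.3]
opening: 51.3
grip_force: 0.0
```

>>> arm_command:
  translation:
    - [-0.01,0.036,0]
    - [-0.01,0.036,0]
    - [-0.01,0.036,0]
    - [-0.01,0.036,0]
    - [-0.01,0.036,0]
    - [0,0.03,0]
    - [0,0,0]
    - [0,0,0]
  angular:
    - [0,0,0]
    - [0,0,0]
    - [0,0,0]
    - [0,0,0]
    - [0,0,0]
    - [0,0,0]
    - [0,0,0]
    - [0,0,0]

```text
clock: 20.27
tcp_pos: [235.2, 523.0, 275.5]
tcp_rot: [-0.039, -0.148, 0.988, -0.007]
contact_force: [-0.5, -0.0, 0.4]
opening: 50.8
grip_force: 0.0
```

```bash
python3 - <<'E'
from p import *
st(); grab('scene','s12'); grab('top','t12')
for f in('top0','t12','scene0','s12'):
    im=cv2.imread(f'pics/{f}.png');hsv=cv2.cvtColor(im,cv2.COLOR_BGR2HSV)
    m=cv2.inRange(hsv,(4,90,60),(18,255,255)); n=np.zeros_like(m)
    if f[0]=='t': n[190:300,290:345]=m[190:300,290:345]
    else: n[265:330,305:350]=m[265:330,305:350]
    v,u=np.nonzero(n); P=np.array([onz(f,a,b,66)[:2] for a,b in zip(u,v)])
    c=P.mean(0);w,V=np.linalg.eigh(np.cov(P.T));d=V[:,1]*np.sign(V[0,1]);t=(P-c)@d
    print(f,len(u),c,'yaw',np.arctan2(d[1],d[0]),t.min(),t.max())
a=cv2.imread('pics/scene0.png').astype(int);b=cv2.imread('pics/s12.png').astype(int)
for nm,(x0,x1,y0,y1) in dict(pole=(295,350,270,360),jarA=(205,240,258,300),jarB=(235,270,325,375),tape=(360,400,315,375)).items():
    D=np.abs(a-b)[y0:y1,x0:x1]; print(nm,'mean diff',D.mean().round(1),'max',D.max())
E
```

```text
t 20.2667 tcp [235.2 523.  275.5] grip [236.6 523.5 294.1] tip [364.6 562.6 248.4] pitch -4.5 yaw 0.2971 roll -0.08
q [ 0.92  0.18  1.52  0.04  1.51 -0.96] F [-0.5 -0.   0.4] tip-eye local [-779.6, 3.6, -91.6]
top0 270 [445.6014849  136.12293062] yaw 0.29724302655343826 -57.90833497531232 58.44879078073249
t12 266 [429.81844047 130.41608374] yaw 0.2813562895696607 -58.11640644226453 57.6551327600518
scene0 269 [449.57364525 143.76000936] yaw 0.34247544938644786 -65.86831904432502 63.109396814450825
s12 259 [433.55674773 137.72464687] yaw 0.32112003323933036 -64.46399609299893 60.621952545534135
pole mean diff 4.2 max 103
jarA mean diff 7.2 max 80
jarB mean diff 0.8 max 10
tape mean diff 0.6 max 4
```

The pole lies straight, but it has slid about 17 mm rearwards along its rest (centre 445.6 to 429.8), just past the 15 mm limit. I'll regrip it and shift it forward, levelling the tool first.

>>> arm_command:
  translation:
    - [0.0186,-0.0321,0]
    - [0.0186,-0.0321,0]
    - [0.0186,-0.0321,0]
    - [0.0186,-0.0321,0]
    - [0.0186,-0.0321,0]
    - [0.0186,-0.0321,0]
    - [0.0186,-0.0321,0]
    - [0.0186,-0.0321,0]
  angular:
    - [0.0141,-0.0468,0]
    - [0,0,0]
    - [0,0,0]
    - [0,0,0]
    - [0,0,0]
    - [0,0,0]
    - [0,0,0]
    - [0,0,0]

```text
clock: 21.03
tcp_pos: [385.7, 262.3, 277.5]
tcp_rot: [0.0, -0.146, 0.989, 0.0]
contact_force: [-0.1, 1.4, -0.5]
opening: 51.6
grip_force: 0.0
```

>>> arm_command:
  translation:
    - [0.0186,-0.0321,0]
    - [0.0186,-0.0321,0]
    - [0.0186,-0.0321,-0.02]
    - [0.0186,-0.0321,-0.03]
    - [0,0,-0.04]
    - [0,0,-0.04]
    - [0,0,0]
    - [0,0,0]
  angular:
    - [0,0,0]
    - [0,0,0]
    - [0,0,0]
    - [0,0,0]
    - [0,0,0]
    - [0,0,0]
    - [0,0,0]
    - [0,0,0]

```text
clock: 21.7
tcp_pos: [455.3, 140.1, 150.1]
tcp_rot: [-0.003, -0.146, 0.989, 0.0]
contact_force: [0.7, 0.0, 1.5]
opening: 51.3
grip_force: 0.0
```

```bash
python3 -c "
from h import *
st()"
```

```text
t 21.7 tcp [455.3 140.1 150.1] grip [455.4 140.1 168.8] tip [586.4 179.5 133.1] pitch -0.3 yaw 0.2922 roll 0.08
q [ 0.05  0.06  1.92  0.    1.17 -1.81] F [0.7 0.  1.5] tip-eye local [-349.6, 108.7, -206.9]
```

>>> arm_command:
  translation:
    - [0.001,-0.001,-0.025]
    - [0,0,-0.025]
    - [0,0,-0.025]
    - [0,0,-0.018]
    - [0,0,-0.01]
    - [0,0,-0.005]
    - [0,0,0]
    - [0,0,0]
  angular:
    - [0,0,0]
    - [0,0,0]
    - [0,0,0]
    - [0,0,0]
    - [0,0,0]
    - [0,0,0]
    - [0,0,0]
    - [0,0,0]

```text
clock: 22.37
tcp_pos: [459.8, 140.1, 44.9]
tcp_rot: [0.001, -0.146, 0.989, -0.0]
contact_force: [1.2, 0.3, 0.8]
opening: 51.1
grip_force: 0.0
```

>>> arm_command:
  translation:
    - [0,0,0]
    - [0,0,0]
    - [0,0,0]
    - [0,0,0]
    - [0,0,0]
    - [0,0,0]
    - [0,0,0]
  angular:
    - [0,0,0]
    - [0,0,0]
    - [0,0,0]
    - [0,0,0]
    - [0,0,0]
    - [0,0,0]
    - [0,0,0]
  grip: 0
  newtons: 50

```text
clock: 22.95
tcp_pos: [459.4, 140.0, 44.4]
tcp_rot: [0.001, -0.146, 0.989, 0.0]
contact_force: [-0.5, 1.1, 5.8]
opening: 18.8
grip_force: 49.0
```

```bash
python3 -c "
from h import *
st()"
```

```text
t 22.95 tcp [459.4 140.   44.4] grip [459.3 140.   63.1] tip [590.5 179.7  28.3] pitch 0.1 yaw 0.2934 roll -0.0
q [ 0.05  0.24  1.97  0.    0.93 -1.82] F [-0.5  1.1  5.8] tip-eye local [-348.5, 112.7, -311.7]
```

>>> arm_command:
  translation:
    - [0,0,0.002]
    - [0,0,0.002]
    - [0.004,0.0012,0]
    - [0.004,0.0012,0]
    - [0.004,0.0012,0]
    - [0.004,0.0012,0]
    - [0,0,0]
    - [0,0,0]
  angular:
    - [0,0,0]
    - [0,0,0]
    - [0,0,0]
    - [0,0,0]
    - [0,0,0]
    - [0,0,0]
    - [0,0,0]
    - [0,0,0]

```text
clock: 23.62
tcp_pos: [474.5, 144.8, 46.9]
tcp_rot: [-0.0, -0.146, 0.989, 0.0]
contact_force: [0.8, -0.2, -1.7]
opening: 18.9
grip_force: 48.8
```

>>> arm_command:
  translation:
    - [0,0,-0.002]
    - [0,0,-0.002]
    - [0,0,0]
    - [0,0,0]
  angular:
    - [0,0,0]
    - [0,0,0]
    - [0,0,0]
    - [0,0,0]
  newtons: 20

```text
clock: 23.95
tcp_pos: [474.4, 144.7, 44.3]
tcp_rot: [-0.0, -0.146, 0.989, 0.0]
contact_force: [-5.6, -0.0, 11.7]
opening: 19.1
grip_force: 50.8
```

>>> arm_command:
  translation:
    - [0,0,0]
    - [0,0,0]
    - [0,0,0]
    - [0,0,0]
    - [0,0,0]
    - [0,0,0]
  angular:
    - [0,0,0]
    - [0,0,0]
    - [0,0,0]
    - [0,0,0]
    - [0,0,0]
    - [0,0,0]
  grip: 0.6

```text
clock: 24.45
tcp_pos: [474.3, 144.7, 43.0]
tcp_rot: [-0.0, -0.146, 0.989, 0.0]
contact_force: [-0.2, 0.9, -0.3]
opening: 51.1
grip_force: 0.0
```

>>> arm_command:
  translation:
    - [0,0,0.01]
    - [0,0,0.02]
    - [0,0,0.035]
    - [0,0,0.035]
    - [0,0,0.035]
    - [0,0,0.035]
    - [0,0,0.035]
    - [0,0,0]
  angular:
    - [0,0,0]
    - [0,0,0]
    - [0,0,0]
    - [0,0,0]
    - [0,0,0]
    - [0,0,0]
    - [0,0,0]
    - [0,0,0]

```text
clock: 25.12
tcp_pos: [478.2, 145.1, 256.9]
tcp_rot: [0.007, -0.146, 0.989, -0.0]
contact_force: [0.7, 0.3, 0.8]
opening: 51.0
grip_force: 0.0
```

>>> arm_command:
  translation:
    - [-0.0186,0.0321,0]
    - [-0.0186,0.0321,0]
    - [-0.0186,0.0321,0]
    - [-0.0186,0.0321,0]
    - [-0.0186,0.0321,0]
    - [-0.0186,0.0321,0]
    - [-0.0186,0.0321,0]
    - [-0.0186,0.0321,0]
  angular:
    - [0,0,0]
    - [0,0,0]
    - [0,0,0]
    - [0,0,0]
    - [0,0,0]
    - [0,0,0]
    - [0,0,0]
    - [0,0,0]

```text
clock: 25.78
tcp_pos: [324.3, 402.9, 248.8]
tcp_rot: [0.0, -0.146, 0.989, 0.0]
contact_force: [1.2, 0.8, 0.3]
opening: 51.3
grip_force: 0.0
```

>>> arm_command:
  translation:
    - [-0.0186,0.0321,0]
    - [-0.0186,0.0321,0]
    - [-0.0186,0.0321,0]
    - [-0.0186,0.0321,0]
    - [0,0,0]
    - [0,0,0]
    - [0,0,0]
    - [0,0,0]
  angular:
    - [0,0,0]
    - [0,0,0]
    - [0,0,0]
    - [0,0,0]
    - [0,0,0]
    - [0,0,0]
    - [0,0,0]
    - [0,0,0]

```text
clock: 26.45
tcp_pos: [251.7, 529.1, 248.2]
tcp_rot: [-0.0, -0.146, 0.989, -0.0]
contact_force: [0.7, -1.2, -0.1]
opening: 50.7
grip_force: 0.0
```

```bash
python3 - <<'E'
from p import *
st(); grab('scene','s13'); grab('top','t13')
for f in('top0','t13','scene0','s13'):
    im=cv2.imread(f'pics/{f}.png');hsv=cv2.cvtColor(im,cv2.COLOR_BGR2HSV)
    m=cv2.inRange(hsv,(4,90,60),(18,255,255)); n=np.zeros_like(m)
    if f[0]=='t': n[190:300,290:345]=m[190:300,290:345]
    else: n[265:330,305:350]=m[265:330,305:350]
    v,u=np.nonzero(n); P=np.array([onz(f,a,b,66)[:2] for a,b in zip(u,v)])
    c=P.mean(0);w,V=np.linalg.eigh(np.cov(P.T));d=V[:,1]*np.sign(V[0,1]);t=(P-c)@d
    red=cv2.inRange(hsv,(0,150,60),(3,255,255))|cv2.inRange(hsv,(174,150,60),(180,255,255))
    J=[]
    if f[0]=='s':
        for x0,x1,y0,y1 in((205,240,255,285),(235,268,325,350)):
            vv,uu=np.nonzero(red[y0:y1,x0:x1]);J.append((len(uu),(uu.mean()+x0).round(1),(vv.mean()+y0).round(1)))
    print(f,len(u),c.round(1),'yaw',np.arctan2(d[1],d[0]).round(3),J)
a=cv2.imread('pics/scene0.png').astype(int);b=cv2.imread('pics/s13.png').astype(int)
for nm,(x0,x1,y0,y1) in dict(pole=(295,350,270,360),jarB=(235,270,325,375),tape=(360,400,315,375)).items():
    D=np.abs(a-b)[y0:y1,x0:x1]; print(nm,'mean diff',D.mean().round(1),'max',D.max())
for ys in(np.arange(-90,-60,3),np.arange(60,95,3)): print([int(k) for k in prof('s13',ys,range(225,176,-3))])
E
```

```text
t 26.45 tcp [251.7 529.1 248.2] grip [251.7 529.1 266.9] tip [382.9 568.6 231.9] pitch -0.0 yaw 0.2926 roll -0.01
q [ 0.92  0.19  1.56  0.    1.39 -0.94] F [ 0.7 -1.2 -0.1] tip-eye local [-780.2, 22.9, -108.1]
top0 270 [445.6 136.1] yaw 0.297 []
t13 265 [445.1 135.1] yaw 0.291 []
scene0 269 [449.6 143.8] yaw 0.342 [(324, np.float64(219.7), np.float64(267.6)), (377, np.float64(249.3), np.float64(337.3))]
s13 269 [448.9 142.8] yaw 0.334 [(296, np.float64(220.5), np.float64(267.9)), (377, np.float64(249.3), np.float64(337.3))]
pole mean diff 2.2 max 35
jarB mean diff 0.8 max 10
tape mean diff 0.6 max 4
[80, 79, 80, 81, 83, 85, 88, 91, 94, 99, 103, 105, 105, 103, 101, 99, 98]
[72, 72, 73, 74, 78, 82, 84, 85, 87, 91, 96, 99, 100, 99, 97, 96, 95]
```

The pole is back within 1 mm and the jars and tape have not moved. I'll make one numeric check of the eye's absolute height (195 mm when shut) before handing in.

```bash
python3 - <<'E'
from h import *
th=np.radians(np.arange(0,360,6))
def run(f,hs):
    im=cv2.cvtColor(cv2.imread(f'pics/{f}.png'),cv2.COLOR_BGR2GRAY).astype(np.float32); res=[]
    for h in hs:
        for dx in(-3,0,3):
            for dy in(-3,0,3):
                c=np.array([581.5,-187.5,h])+XT*dx+YT*dy
                s=lambda rad:cv2.remap(im,*[np.array([proj(f,c+rad*(np.cos(t)*XT+np.sin(t)*YT)) for t in th],np.float32)[:,k:k+1] for k in(0,1)],cv2.INTER_LINEAR).mean()
                res.append((s(15)-.7*s(8)-.3*s(2),h,dx,dy))
    best={}
    for a in res: best[a[1]]=min(best.get(a[1],9e9),a[0])
    print(f,[(h,round(float(v),1)) for h,v in best.items()], 'best',min(res)[1:])
run('scene0',range(330,352,2)); run('s13',range(186,220,2)); run('t13',range(186,220,4))
E
```

```text
scene0 [(330, -0.0), (332, -1.5), (334, -1.1), (336, -1.3), (338, -0.6), (340, 3.0), (342, 6.7), (344, 6.8), (346, 6.2), (348, 6.3), (350, 7.3)] best (332, 0, -3)
s13 [(186, -6.6), (188, -8.0), (190, -9.6), (192, -8.5), (194, -6.2), (196, -3.0), (198, 1.5), (200, 4.7), (202, 5.0), (204, 4.3), (206, 3.1), (208, 2.2), (210, 1.8), (212, 2.2), (214, 2.8), (216, 2.6), (218, 1.4)] best (190, -3, -3)
t13 [(186, -4.8), (190, -4.5), (194, -4.4), (198, -4.1), (202, -3.5), (206, -3.1), (210, -2.3), (214, -0.9), (218, 0.8)] best (186, 0, -3)
```

The eye fits at about 190–194 mm, so the hatch is shut.

```bash
python3 -c "
from rig import r
print(r.job_done())"
```

```text
the job is handed in; nothing more can be done
None
```

I pulled the hatch down until it was home, unhooked the pole, laid it back in its rest about 1 mm from where it was parked, left the jars and tape where they stood, and handed the job in at about 27 s; no verdict came back.

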